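# Press a link's bushing flush with the bench press

### The job

One of the two steel suspension links on the bench still has its bushing standing proud of its big eye: lay that link flat on the bed of the bench press, eye pushed home against the two stop pins so that the bushing is under the ram, and let go of it. Then pull the sprung lever down until the bushing is pressed flush, and ease the lever slowly all the way back up to its rest without letting it fly up. Leave the pressed link where it is in the press, and leave the finished link where it lies on the bench.

Things in the scene. Friction and masses are not known exactly. Their poses are not given: they have to be found in the camera images.
- link: the link still to be pressed: dark steel, 198 mm long, about 0.46 kg, flat on the bench. Origin on its underside below the axis of its big eye (60 mm diameter, 40 high). A bar 30 mm wide, 28 high runs from the eye along the link's -x (free from x = -30 to -128 mm) to a small end (40 mm diameter, 34 high, axis at x = -148). Balance point near x = -50. z is up
- bushing_top (a point): centre of the top face of that link's bushing, a plain steel bush of 40 mm diameter on the eye's axis, at the start 7.5 to 10.5 mm above the eye's 40 mm high top face
- bushing (a joint): how far that bushing has been pressed in, in m: 0 is 10.5 mm proud (it may start up to 0.003 in), 0.010 is flush with the eye (0.5 mm of rim shows). A tight fit: it moves under about 25 N on the bushing and stays where it is left
- finished_link: the finished link: the same shape and material, same origin and axes, but its bushing is already flush. To be left alone on the bench
- press: bench press with green cast frame, fixed. Origin on the bench straight below the ram axis; x points to its back, away from the open front, y to the lever's side. Bed 120 mm wide, from x = -85 mm (front) to 130. The head overhangs the bed from x = -35 to 100, y = -30 to 30, from 150 to 260 mm above the bench; the column behind starts at x = 65
- bed_under_ram (a point): point on the top of the bed, 25 mm above the bench, straight below the ram axis; axes as the press. Two steel stop pins, 12 mm in diameter, stand 25 mm above the bed behind it at x = 26.8, y = -24 and 24 mm: a 60 mm eye pushed back against both has its axis on the ram axis
- ram_face (a point): centre of the ram's lower face (34 mm diameter), 100 mm above the bench at rest; it goes down 40 mm for each rad of lever, so it meets a fully proud bushing at about 0.61 rad and has it flush at about 0.86 to 0.88 rad
- lever (a joint): lever angle in rad: 0 at rest (lever points to the front, 30 degrees up, held by its spring against a stop), grows as the grip is pulled down, end stop 1.0. At the grip it takes about 5 N over the free stroke, 8 to 13 N while the bushing moves, and rises past 20 N once it is flush. The spring drives the lever back up: let go low down, it flies up at 2 to 3 rad/s
- lever_grip (a point): middle of the lever's grip: a black level bar of 24 mm diameter along the press's y, its ends at y = 95 and 185 mm of the press frame; at rest 300 mm above the bench and 133 mm in front of the ram axis. The steel arm from the hub joins it at y = 95. It can be pushed down from above with shut fingers
- lever_pivot (a point): point on the lever's hinge axis level with the middle of the grip (40, 140, 200 mm in the press frame); the grip's axis circles it at 200 mm radius in the press's x-z plane. Fixed
Things that resemble listed ones, but are neither listed nor needed, are in the scene too. What is shaped like the link but turquoise or yellow is not meant.

How it is judged (in metres and radians):
On the way, in this order (a step that is already met when the one before it is completed fails the run):
1. the unpressed link lies flat on the bed, let go, bushing under the ram, lever at rest (horizontal distance between bushing_top and ram_face below 0.008 m and angle between link's own z axis and vertical below 0.06 rad and z of link in the frame of bed_under_ram between -0.004 and 0.004 m and value of joint bushing below 0.005 m and value of joint lever below 0.06 rad and contact force between the fingers and link below 0.3 N), for 0.2 s.
2. the lever is pulled down through its stroke and the bushing is pressed flush by the ram (horizontal distance between bushing_top and ram_face below 0.01 m and angle between link's own z axis and vertical below 0.06 rad and z of link in the frame of bed_under_ram between -0.004 and 0.004 m and value of joint bushing above 0.0085 m and value of joint lever above 0.8 rad), for 0.1 s.
3. the lever is back up at its rest (value of joint lever below 0.05 rad), for 0.2 s.
At the end, for the whole second after the job is handed in: the bushing is flush (at least 8.5 of 10 mm in), the link lies flat on the bed (within 4 mm of its top, 0.06 rad) with the bushing within 12 mm of the ram axis, at rest; the lever is back within 0.05 rad of its rest; the finished link has moved less than 20 mm (horizontal distance between bushing_top and ram_face below 0.012 m and angle between link's own z axis and vertical below 0.06 rad and z of link in the frame of bed_under_ram between -0.004 and 0.004 m and value of joint bushing above 0.0085 m and value of joint lever below 0.05 rad and linear speed of link below 0.02 m/s and distance of finished_link from where it was at the start of the episode below 0.02 m); the robot touches nothing.
It fails at once if the lever flies back up (faster than 1.4 rad/s) (velocity of joint lever below -1.4 rad/s).
It fails at once if the finished link is disturbed (moved 20 mm or more) (distance of finished_link from where it was at the start of the episode above 0.02 m).
It also fails if it takes over 72 s, if anything falls off the work surface, if the arm or the gripper's body presses on something with over 40 N, if the wrist force passes 120 N, or if a joint passes its speed limit or range.

### The arm

A 6-joint arm with a two-finger parallel gripper is mounted at the origin on the work surface. World frame = base frame: x ahead of the robot, y to its left, z up, the work surface at z = 0. Lengths are in mm, angles in rad, forces in N, time in s.
With the tool pointing down it reaches from about 300 to 775 mm from the base axis. Payload 14.6 kg.
Tool frame: the origin (TCP) lies midway between the tips of the shut fingers; the grasp point (between the pads) lies 19 mm behind it (pinch_z is the distance from the TCP to the grasp point, in mm); z points along the fingers, y is the direction in which the jaws open and shut (so a half turn about z gives the same grasp; the last joint's range is limited). The gripper opens to 94 mm and grips with 3 to 60 N. Pads are 16 mm wide; open, the fingers measure 119 mm over their backs; the gripper's body (75 mm by 177 mm) begins 78 mm behind the grasp point.
Start: joints at [-1.415, 0.3, 1.521, -0, 1.321, -0.067], TCP at [121.522, -536.397, 205.446] pointing down, gripper open.
Joint ranges: [-3.03, 3.03], [-0.79, 2.21], [0.23, 2.52], [-1.04, 4.18], [0, 3.07], [-2.55, 2.55]. Speed limits (rad/s): [2.22, 2.22, 2.57, 3.14, 3.14, 3.14].

### API

Orientations are given as [roll, pitch, yaw] about the fixed x, y, z axes, in that order (R = Rz(yaw) Ry(pitch) Rx(roll)).
In Python, from cell import read_state, camera, sign_off, pinch_z gives the robot as it stands. The module is installed in compiled form; this text tells all that it offers.
- The arm moves only by the tool servo_tool, never from a script. Its argument "series" is a list of rows, each a list of 6 numbers: the shift along the tool's x, y, z in cm, then the turn, a rotation vector about the tool's x, y, z in rad. In form: [[tx, ty, tz, rx, ry, rz], ...]. A call has exactly 10 rows; each row is the pose to reach, as a shift and turn from the pose commanded when the call began, along the tool's axes at that moment; what a row does not reach only later rows make up. A row lasts 1/12 s, in which the tool goes at most 41.7 mm and 7.16 degrees, less where a joint would pass 70% of its speed; a pose out of reach is approached as far as the arm can. A call with a gripper value outside its range is refused whole. "gripper" is the finger opening in cm, from 0 to 9.4, set as the call begins (left out, the last holds). The fingers move at their own pace and stop on an object; "grip_force" is the grip in N (left out, the last holds). Time passes only in rows, so rows that repeat a pose let the fingers close, or fill a call up. It gives the time, the measured TCP pose, the force and the opening at its end, in the units of the state.
- read_state(): the state, without advancing time (a new reading comes with each control period).
- camera(name): name is "side" or "top"; returns a dict with "pixels" (420x560x3 uint8, red, green, blue), "fx", "fy", "cx", "cy" (pixels), "k1" (the pictures are not rectified: a ray, as slopes to the right and down, at radius r is drawn at 1 + k1 r^2 times it, then the intrinsics apply), "pose" (4x4, takes a point from camera to world coordinates). Camera axes: x right, y down, z forward; pixel columns grow to the right and rows downward; lengths in mm; the calibration is good to about 2 mm. A picture is of the moment at which its call begins. There is no depth.
- sign_off(): hands the job in, once; it reports no verdict.
The state is a dict: "clock": time; "joints": joint angles; "qd": joint speeds; "effort": joint torques, N m; "eef_pos": TCP position; "eef_rot": TCP orientation; "wrist_force": force on the tool from outside, world axes, zero at the start; "moment": the same for the moment, N m; "finger_gap": finger opening in mm.
Only numpy, scipy, OpenCV 4.12 (cv2) and the standard library are available. Lean on these libraries where they do the work, as an engineer would, in place of code of your own. Each camera call takes 0.05 s, during which the arm holds its last target.

## Working session

There is one attempt and no reset: what is moved stays moved. The work goes in short steps, Python scripts to look and compute and a tool call to move; the robot and the scene stay as the last step left them, time stands still between calls to the robot, and variables do not carry over. Pictures are saved under pics/ and viewed, and the job is handed in when it is done.

Besides the shell and the picture viewer there is one more tool, called after ">>>" as name([rows], argument=value, ...), one row to a line, values as JSON. servo_tool: Moves the arm, as the interface text tells. Its arguments: {"type":"object","properties":{"series":{"type":"array"},"gripper":{"type":"number"},"grip_force":{"type":"number"}},"required":["series"]}

```bash
mkdir -p pics
cat > h.py <<'E'
import numpy as np,cv2
from cell import read_state,camera,sign_off,pinch_z
def snap(n,f):
    c=camera(n); cv2.imwrite('pics/'+f,cv2.cvtColor(c['pixels'],cv2.COLOR_RGB2BGR)); np.savez('pics/'+f[:-4]+'.npz',**c); return c
def K(c): return np.array([[c['fx'],0,c['cx']],[0,c['fy'],c['cy']],[0,0,1.]])
def ray(c,uv):
    d=cv2.undistortPoints(np.array(uv,float).reshape(-1,1,2),K(c),np.array([float(c['k1']),0,0,0,0])).reshape(-1,2)
    P=np.array(c['pose']); D=np.c_[d,np.ones(len(d))]@P[:3,:3].T
    return P[:3,3],D
def onz(c,uv,z):
    o,D=ray(c,uv); return o+D*((z-o[2])/D[:,2])[:,None]
def proj(c,p):
    P=np.array(c['pose']); q=(np.array(p,float).reshape(-1,3)-P[:3,3])@P[:3,:3]
    return cv2.projectPoints(q,np.zeros(3),np.zeros(3),K(c),np.array([float(c['k1']),0,0,0,0]))[0].reshape(-1,2)
E
python3 - <<'E'
from h import *
for n in('top','side'):
    c=snap(n,n+'0.png'); print(n,c['fx'],c['cx'],c['cy'],c['k1'],np.round(c['pose'],3))
print(read_state(),pinch_z)
E
```

```text
top 387.70336516577606 281.1843236077598 213.90631185775516 -0.027980386761336996 [[ 1.000000e-02 -9.970000e-01  8.200000e-02  3.782250e+02]
 [-1.000000e+00 -1.300000e-02 -2.700000e-02 -2.943300e+01]
 [ 2.800000e-02 -8.200000e-02 -9.960000e-01  1.360979e+03]
 [ 0.000000e+00  0.000000e+00  0.000000e+00  1.000000e+00]]
side 503.8512670264901 273.34825511463487 219.0775002314122 -0.13343870770513566 [[-8.21000e-01 -3.37000e-01  4.61000e-01 -1.29600e+02]
 [-5.70000e-01  4.84000e-01 -6.63000e-01  8.11489e+02]
 [ 0.00000e+00 -8.08000e-01 -5.90000e-01  9.41931e+02]
 [ 0.00000e+00  0.00000e+00  0.00000e+00  1.00000e+00]]
{'clock': 0.1, 'joints': array([-1.41457307e+00,  3.00436472e-01,  1.52148516e+00,  5.87877846e-08,
        1.32070897e+00, -6.66042686e-02]), 'qd': array([-0.00187361, -0.00054206, -0.00319559, -0.00033029,  0.00260064,
       -0.00142786]), 'effort': array([ 4.27232399e-04, -5.32646406e+01, -3.53284156e+01,  7.09057529e-02,
        2.35340249e-02, -6.88115301e-05]), 'eef_pos': array([ 121.50329297, -536.18079144,  204.94590458]), 'eef_rot': array([-3.14055701e+00, -6.91372055e-05,  2.22827472e-01]), 'wrist_force': array([0.21169094, 0.18347341, 0.09830368]), 'moment': array([-0.01672245, -0.00957929,  0.04355135]), 'finger_gap': 93.94015068483512} 18.8
```

View pics/top0.png

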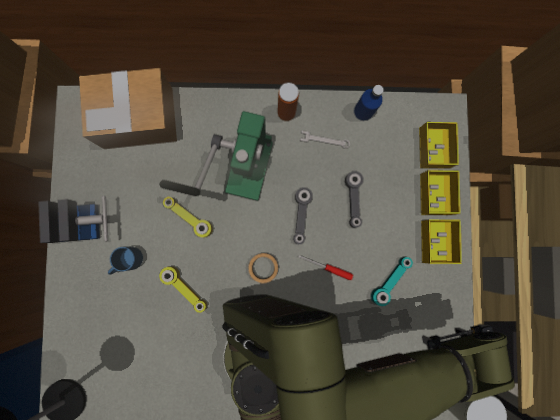

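View pics/side0.png

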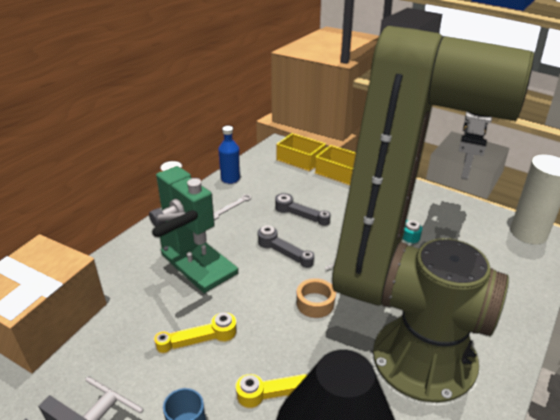

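Top view: dark links with big eyes at (304,195) and (354,180); press at about (250,155); grip about (180,187). The lookalikes are yellow (203,229) and (168,276), and turquoise (381,297). In the side view the dark eyes are at (267,235) and (284,203).

Run:
```python
import cv2,numpy as np
a=cv2.imread('pics/side0.png')[180:280,230:345]; b=cv2.imread('pics/top0.png')[165:250,280:375]
a=cv2.resize(a,(460,400),interpolation=3);b=cv2.resize(b,(335,300),interpolation=3)
o=np.zeros((400,795,3),np.uint8);o[:,:460]=a;o[:300,460:]=b
cv2.imwrite('pics/crop0.png',o)
a=cv2.imread('pics/top0.png')[100:210,150:280];cv2.imwrite('pics/crop1.png',cv2.resize(a,(650,550),interpolation=3))
a=cv2.imread('pics/side0.png')[155:295,135:245];cv2.imwrite('pics/crop2.png',cv2.resize(a,(440,560),interpolation=3))
```

```text
(no output)
```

View pics/crop0.png

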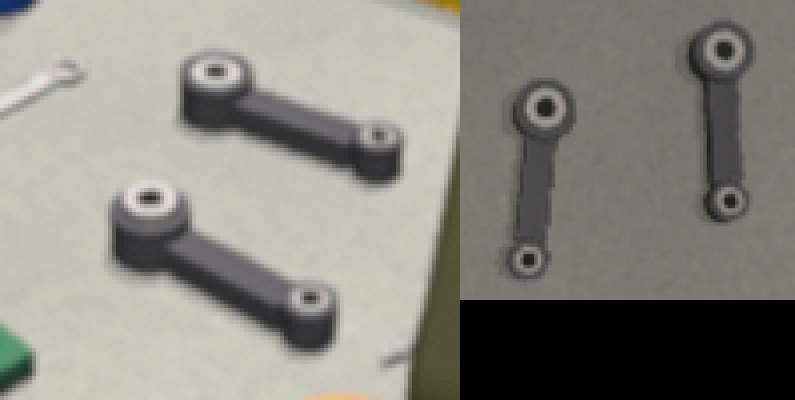

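View pics/crop1.png

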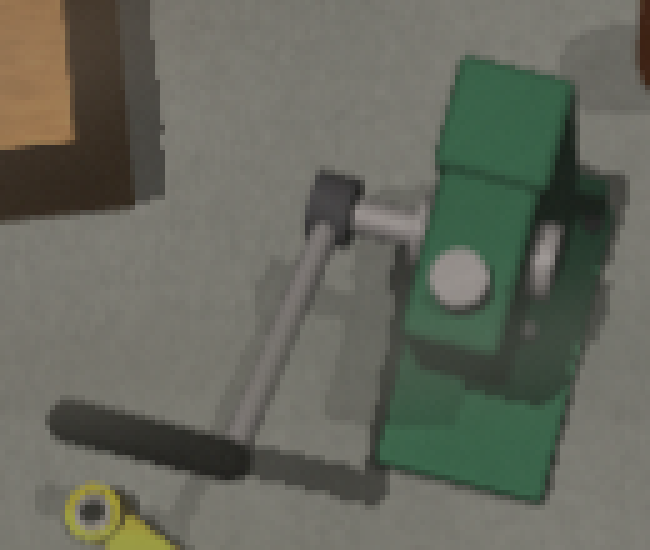

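View pics/crop2.png

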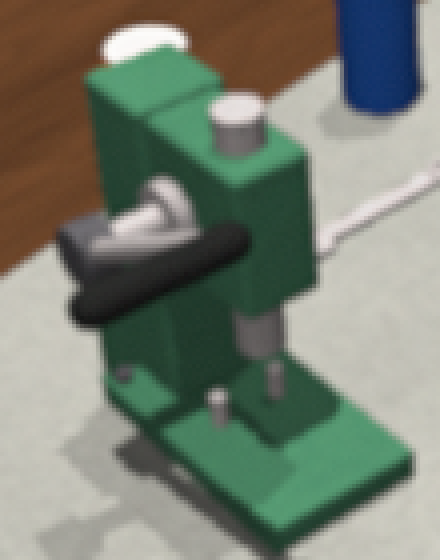

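The crop settles it: the link at top (304,195) has its bright bush standing above the eye rim. The other's bush is level, so it is the finished one. Now measuring.

```bash
cat > meas.py <<'E'
from h import *
def load(f): return dict(np.load('pics/'+f+'.npz'))
def ring(c,u,v,r=9,th=140):
    g=c['pixels'].min(2); x0,y0=int(u-r),int(v-r); p=g[y0:y0+2*r+1,x0:x0+2*r+1]
    m=(p>th).astype(np.uint8)
    cs,_=cv2.findContours(m,cv2.RETR_EXTERNAL,cv2.CHAIN_APPROX_NONE); q=max(cs,key=len)
    pts=q.reshape(-1,2)
    e=cv2.fitEllipse(q) if len(q)>=5 else None
    return (e[0][0]+x0,e[0][1]+y0),e[1]
def tri(c1,u1,c2,u2):
    o1,d1=ray(c1,[u1]);o2,d2=ray(c2,[u2]);d1=d1[0]/np.linalg.norm(d1);d2=d2[0]/np.linalg.norm(d2)
    s=np.linalg.lstsq(np.c_[d1,-d2],o2-o1,rcond=None)[0]; a=o1+s[0]*d1;b=o2+s[1]*d2
    return (a+b)/2,np.linalg.norm(a-b)
E
python3 - <<'E'
from meas import *
np.set_printoptions(suppress=True,precision=1)
t=load('top0');s=load('side0')
for nm,tu,su,z in[('link big',(304,195),(267,230),49),('link small',(299,239),(308,254),34),('fin big',(354,180),(284,198),40.5),('fin small',(356,222),(325,214),34)]:
    a,ea=ring(t,*tu,th=110);b,eb=ring(s,*su,th=150)
    print(nm,np.array(a),ea,np.array(b),eb,'top',onz(t,[a],z)[0],'side',onz(s,[b],z)[0],'tri',*tri(t,a,s,b))
# press bed green mask
hsv=cv2.cvtColor(t['pixels'],cv2.COLOR_RGB2HSV)
print('bed corners',onz(t,[(226,193),(259,200)],25))
# ram cap
print('cap tri',tri(t,(242,155.5),s,(194.5,186)))
# grip ends
print('grip ends',tri(t,(162.5,183.8),s,(156,230)),tri(t,(196.5,191.5),s,(194,214)))
print('pins side',onz(s,[(135+217/4,155+392/4),(135+275/4,155+365/4)],50))
print('bed front corners side',onz(s,[(135+262/4,155+530/4),(135+411/4,155+455/4)],25))
E
```

```text
link big [296.3 202.3] (25.646963119506836, 41.3275032043457) [267.  226.3] (13.182719230651855, 19.579750061035156) top [ 526.6 -115.9   49. ] side [ 562.5 -153.    49. ] tri [ 526.1 -110.5   90.5] 9.792338998100353
link small [296.5 235.9] (21.90241813659668, 27.374597549438477) [309.9 251.5] (14.960716247558594, 21.950767517089844) top [ 412.6 -118.4   34. ] side [ 407.  -141.8   34. ] tri [ 405.  -121.5   49.3] 16.54548912254988
fin big [354.6 178.8] (10.150500297546387, 10.703375816345215) [284.  194.1] (13.309880256652832, 18.174287796020508) top [ 612.1 -318.5   40.5] side [ 624.7 -335.8   40.5] tri [ 609.7 -314.4   57.6] 1.4570797282287444
fin small [352.1 218.6] (22.496686935424805, 29.428909301757812) [326.9 211.4] (15.000652313232422, 22.39986228942871) top [ 474.2 -310.5   34. ] side [ 465.3 -339.1   34. ] tri [ 463.5 -312.3   50.7] 21.620144271227264
bed corners [[558.4 126.4  25. ]
 [535.5  11.9  25. ]]
cap tri (array([633.8,  54.9, 272. ]), np.float64(1.004976248398729))
grip ends (array([544.5, 268.1, 306.7]), np.float64(2.7655787336825526)) (array([524.1, 174.9, 301.7]), np.float64(0.07469399328946064))
pins side [[667.   70.8  50. ]
 [653.5  25.4  50. ]]
bed front corners side [[569.9 137.6  25. ]
 [535.3  23.6  25. ]]
```

```bash
cat >> meas.py <<'E'
def ring(c,u,v,r=9,th=140):
    g=c['pixels'].min(2); k=6
    x0,y0=int(u-r),int(v-r); p=cv2.resize(g[y0:y0+2*r+1,x0:x0+2*r+1],None,fx=k,fy=k,interpolation=cv2.INTER_CUBIC)
    cs,_=cv2.findContours((p>th).astype(np.uint8),cv2.RETR_EXTERNAL,cv2.CHAIN_APPROX_NONE)
    ctr=(k*(u-x0+.5),k*(v-y0+.5))
    cs=[q for q in cs if len(q)>20]
    q=min(cs,key=lambda q:np.hypot(*(np.array(cv2.fitEllipse(q)[0])-ctr)))
    e=cv2.fitEllipse(q)
    return ((e[0][0]+.5)/k-.5+x0,(e[0][1]+.5)/k-.5+y0),tuple(np.round(np.array(e[1])/k,1))
E
python3 - <<'E'
from meas import *
np.set_printoptions(suppress=True,precision=1,linewidth=150)
t=load('top0');s=load('side0')
print(t['pixels'].min(2)[195,292:316],s['pixels'].min(2)[230,255:280],s['pixels'].min(2)[254,298:320])
for nm,tu,su,z in[('link big',(304,195),(267,230),49),('link small',(299,239),(308,254),34),('fin big',(354,180),(284,198),40.5),('fin small',(356,222),(325,214),34)]:
  for th in(135,150):
    a,ea=ring(t,*tu,th=th);b,eb=ring(s,*su,r=7,th=th+30)
    print(nm,th,np.array(a),ea,np.array(b),eb,'top',onz(t,[a],z)[0],'side',onz(s,[b],z)[0],'tri',*tri(t,a,s,b))
E
```

```text
[ 98  99  85  57  73  68  99 151 141 101  33  34  34  33  57 113 148 132  81  72  90 115 116 115] [185 180 165 137 119 144 190 217 208 167 117  93  90  99 123 167 208 218 194 143 116 133 162 182 187] [106 105 104 111 140 181 184 130  71  53  70 115 163 180 150 135 158 182 189 190 191 191]
link big 135 [303.8 195.1] (np.float64(9.8), np.float64(10.2)) [267.  227.3] (np.float64(11.7), np.float64(16.2)) top [ 551.8 -141.5   49. ] side [ 559.6 -148.8   49. ] tri [ 551.8 -140.1   57.6] 2.5823699933492743
link big 150 [299.3 195.3] (np.float64(0.7), np.float64(2.7)) [267.  227.1] (np.float64(11.5), np.float64(15.9)) top [ 550.8 -126.1   49. ] side [ 560.1 -149.5   49. ] tri [ 546.  -125.9   69.9] 4.732650293009891
link small 135 [302.1 238.1] (np.float64(0.4), np.float64(2.1)) [307.1 254.2] (np.float64(5.0), np.float64(8.4)) top [ 405.4 -137.7   34. ] side [ 407.1 -127.1   34. ] tri [ 408.5 -136.5   26.7] 6.902949157983158Traceback (most recent call last):
  File "<stdin>", line 7, in <module>
  File "meas.py", line 20, in ring
    q=min(cs,key=lambda q:np.hypot(*(np.array(cv2.fitEllipse(q)[0])-ctr)))
ValueError: min() iterable argument is empty
```

```bash
cat >> meas.py <<'E'
def hole(c,u,v,r,th):
    g=c['pixels'].min(2); k=6
    x0,y0=int(u-r),int(v-r); p=cv2.resize(g[y0:y0+2*r+1,x0:x0+2*r+1],None,fx=k,fy=k,interpolation=cv2.INTER_CUBIC)
    cs,_=cv2.findContours((p<th).astype(np.uint8),cv2.RETR_LIST,cv2.CHAIN_APPROX_NONE)
    ctr=(k*(u-x0+.5),k*(v-y0+.5)); cs=[q for q in cs if len(q)>8]
    q=min(cs,key=lambda q:np.hypot(*(np.array(cv2.fitEllipse(q)[0])-ctr))); e=cv2.fitEllipse(q)
    return ((e[0][0]+.5)/k-.5+x0,(e[0][1]+.5)/k-.5+y0),tuple(np.round(np.array(e[1])/k,1).tolist())
E
python3 - <<'E'
from meas import *
np.set_printoptions(suppress=True,precision=1,linewidth=150)
t=load('top0');s=load('side0')
for nm,tu,su,z in[('link big',(304,195),(267,229),49),('link small',(299,239),(308,254),34),('fin big',(354,180),(284,198),40.5),('fin small',(356,222),(325,214),34)]:
    a,ea=hole(t,*tu,6,90);b,eb=hole(s,*su,5,130)
    print(nm,np.array(a),ea,np.array(b),eb,'top',onz(t,[a],z)[0],'side',onz(s,[b],z)[0],'tri',*tri(t,a,s,b))
E
```

```text
link big [303.9 195. ] (5.3, 5.4) [267. 229.] (3.0, 5.3) top [ 552.  -141.7   49. ] side [ 554.9 -142.1   49. ] tri [ 552.7 -141.    50.6] 2.2112186879667477
link small [298.9 238.2] (8.6, 9.0) [307.1 253.9] (3.2, 4.1) top [ 404.9 -126.9   34. ] side [ 408.  -128.3   34. ] tri [ 405.7 -126.2   36.5] 1.9312348329470612
fin big [354.5 178.8] (14.3, 16.8) [283.5 197.4] (2.6, 4.4) top [ 612.2 -318.1   40.5] side [ 615.3 -319.    40.5] tri [ 612.8 -317.2   42.4] 2.1981779925248963
fin small [356.2 221.5] (3.8, 4.2) [324.2 213.5] (3.0, 3.5) top [ 464.5 -324.6   34. ] side [ 466.6 -324.6   34. ] tri [ 465.2 -324.    34.9] 1.767308600654137
```

```bash
python3 - <<'E'
from meas import *
np.set_printoptions(suppress=True,precision=2,linewidth=150)
t=load('top0');s=load('side0')
def green(c):
    h=cv2.cvtColor(c['pixels'],cv2.COLOR_RGB2HSV); return cv2.inRange(h,(65,80,25),(90,255,255))
for n,c in(('t',t),('s',s)):
    m=green(c); q=max(cv2.findContours(m,0,cv2.CHAIN_APPROX_NONE)[0],key=cv2.contourArea)
    print(n,cv2.approxPolyDP(q,1.5,True).reshape(-1,2).tolist())
    np.save('pics/g'+n,q.reshape(-1,2))
# lines of bed in top: front edge & right edge
q=np.load('pics/gt.npy').astype(float)
def fit(pts): 
    vx,vy,x,y=cv2.fitLine(pts.astype(np.float32),cv2.DIST_HUBER,0,.01,.01).ravel(); return np.array([x,y]),np.array([vx,vy])
print([ (a.tolist()) for a in q[(q[:,1]>188)]])
# cap
for th in(120,130,140,150):
    try: print(th,ring(t,242,155.5,8,th),ring(s,194.5,184,8,th+40))
    except Exception as e: print(th,e)
print(t['pixels'][155,230:256].tolist())
E
python3 - <<'E'
import cv2
a=cv2.imread('pics/side0.png')[220:300,160:245];cv2.imwrite('pics/crop3.png',cv2.resize(a,(680,640)[:2],interpolation=2)[:600])
E
```

```text
t [[262, 116], [242, 112], [232, 161], [235, 161], [234, 153], [240, 148], [248, 152], [248, 161], [250, 161], [257, 138], [260, 135], [263, 123]]
s [[175, 167], [157, 174], [162, 206], [167, 206], [170, 199], [177, 197], [183, 203], [186, 211], [193, 209], [198, 215], [194, 220], [161, 236], [162, 246], [168, 246], [166, 251], [162, 248], [162, 253], [204, 292], [236, 273], [236, 267], [205, 243], [207, 253], [203, 256], [200, 252], [200, 246], [193, 243], [191, 235], [193, 231], [198, 233], [212, 225], [210, 193], [202, 187], [198, 194], [190, 194], [187, 191], [185, 182], [189, 178], [189, 174]]
[]
120 ((241.29730669657388, 154.90429751078287), (np.float64(10.5), np.float64(11.0))) ((194.41591835021973, 181.9140714009603), (np.float64(7.3), np.float64(15.6)))
130 ((241.28944714864096, 154.90950457255045), (np.float64(9.8), np.float64(10.5))) ((193.76274744669595, 181.78093274434408), (np.float64(6.9), np.float64(13.3)))
140 ((243.45049413045248, 154.68198267618814), (np.float64(2.7), np.float64(6.3))) ((193.69396209716797, 181.79309018452963), (np.float64(6.6), np.float64(12.7)))
150 min() iterable argument is empty
[[57, 57, 52], [56, 56, 52], [52, 63, 52], [57, 88, 66], [60, 95, 72], [88, 104, 90], [142, 138, 134], [147, 140, 137], [148, 142, 138], [148, 142, 138], [149, 144, 140], [151, 145, 141], [151, 145, 141], [152, 146, 143], [152, 146, 142], [150, 144, 140], [150, 144, 141], [132, 128, 124], [51, 75, 59], [63, 101, 76], [62, 100, 75], [61, 97, 74], [56, 86, 66], [47, 68, 53], [46, 50, 44], [63, 65, 61]]
```

View pics/crop3.png

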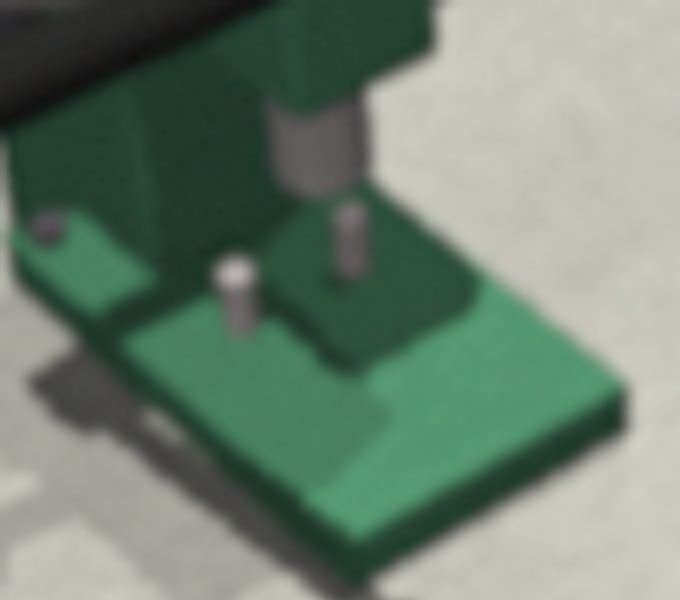

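The side crop shows the stop-pin tops at full-image (189,253) and (203.5,246), and the bed's front top corners at (203.7,287.5) and (237.5,268).

Run:
```python
from meas import *
np.set_printoptions(suppress=True,precision=1,linewidth=150)
t=load('top0');s=load('side0')
print('cap',tri(t,(241.3,154.9),s,(193.9,181.8)))
p=onz(s,[(188.9,252.8),(203.3,245.7)],50);print('pins',p,np.linalg.norm(p[0]-p[1]))
f=onz(s,[(203.6,287.4),(237.3,268.1)],25);print('front side',f,np.linalg.norm(f[0]-f[1]))
# top: threshold on G for bright-green bed; line-fit edges
g=t['pixels'].astype(int); m=((g[...,1]-g[...,0])>12).astype(np.uint8)
q=max(cv2.findContours(m,0,cv2.CHAIN_APPROX_NONE)[0],key=cv2.contourArea)
print(cv2.approxPolyDP(q,1.5,True).reshape(-1,2).tolist())
m2=((g[...,1]-g[...,0])>12)[150:205,218:272]
cv2.imwrite('pics/m.png',cv2.resize(np.hstack([np.repeat(m2[...,None]*255,3,2).astype(np.uint8),t['pixels'][150:205,218:272,::-1]*2]),None,fx=7,fy=7,interpolation=0))
```

```text
cap (array([632.7,  56.1, 285.2]), np.float64(1.6944799235330263))
pins [[668.4  70.7  50. ]
 [656.2  24.3  50. ]] 48.012551641838066
front side [[563.5 132.6  25. ]
 [537.9  22.2  25. ]] 113.32133038481783
[[243, 111], [230, 165], [248, 170], [264, 117]]
```

View pics/m.png

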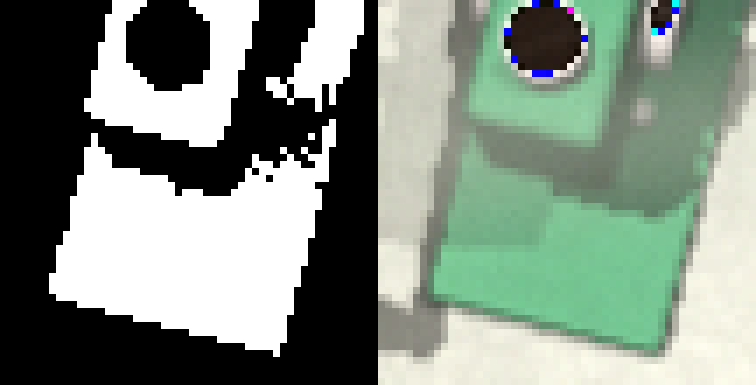

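Run:
```python
from meas import *
np.set_printoptions(suppress=True,precision=1,linewidth=150)
t=load('top0');s=load('side0')
f=onz(t,[(224.5,192.),(257.6,200.3)],25);print('front top',f,np.linalg.norm(f[0]-f[1]))
print('R pin top',onz(t,[(255.4,165.2)],50), tri(t,(255.4,165.2),s,(203.3,245.7)))
pins=np.array([[667,71.],[654.8,24.8]])
d=pins[0]-pins[1];y=d/np.linalg.norm(d);x=np.array([y[1],-y[0]])
print('from pins: yaw',np.arctan2(x[1],x[0]),'ram',pins.mean(0)-26.8*x)
f=f[:,:2];d=f[0]-f[1];y=d/np.linalg.norm(d);x=np.array([y[1],-y[0]])
print('from front: yaw',np.arctan2(x[1],x[0]),'ram',f.mean(0)+85*x)
# predictions
for yaw in(-.235,):
  for r in((632,53.5),):
    X=np.array([np.cos(yaw),np.sin(yaw),0]);Y=np.array([-np.sin(yaw),np.cos(yaw),0]);R=np.array([*r,0])
    P=[R-85*X+60*Y+[0,0,25],R-85*X-60*Y+[0,0,25],R+26.8*X+24*Y+[0,0,50],R+26.8*X-24*Y+[0,0,50],R-133*X+95*Y+[0,0,300],R-133*X+185*Y+[0,0,300]]
    print(proj(t,P),proj(s,P),P)
```

```text
front top [[561.8 131.6  25. ]
 [534.4  16.7  25. ]] 118.17169738481192
R pin top [[652.4  25.2  50. ]] (array([652.9,  25.9,  52.3]), np.float64(2.451509161684142))
from pins: yaw -0.25817586644782237 ram [635.   54.7]
from front: yaw -0.23383845129040476 ram [630.8  54.5]
[[224.5 191.6]
 [258.1 200. ]
 [242.2 161.8]
 [255.8 165.2]
 [195.9 191.3]
 [164.2 183.4]] [[203.9 287.2]
 [239.7 267. ]
 [190.2 253.4]
 [204.4 246.1]
 [193.2 214.9]
 [158.  231.5]] [array([563.3, 131.6,  25. ]), array([535.4,  14.9,  25. ]), array([663.7,  70.6,  50. ]), array([652.5,  23.9,  50. ]), array([524.8, 176.9, 300. ]), array([545.7, 264.4, 300. ])]
```

Run:
```python
import cv2
a=cv2.imread('pics/side0.png')[0:230,350:560];cv2.imwrite('pics/crop4.png',cv2.resize(a,None,fx=2.6,fy=2.6,interpolation=2))
from h import *
s=read_state();p=s['eef_pos']
c=dict(np.load('pics/side0.npz'))
for z in(0,19,97,150,200,250,300):print(z,np.round((proj(c,p+[0,0,z])-[350,0])*2.6))
```

```text
0 [[300. 444.]]
19 [[303. 429.]]
97 [[318. 367.]]
150 [[329. 323.]]
200 [[339. 279.]]
250 [[349. 234.]]
300 [[360. 188.]]
```

View pics/crop4.png

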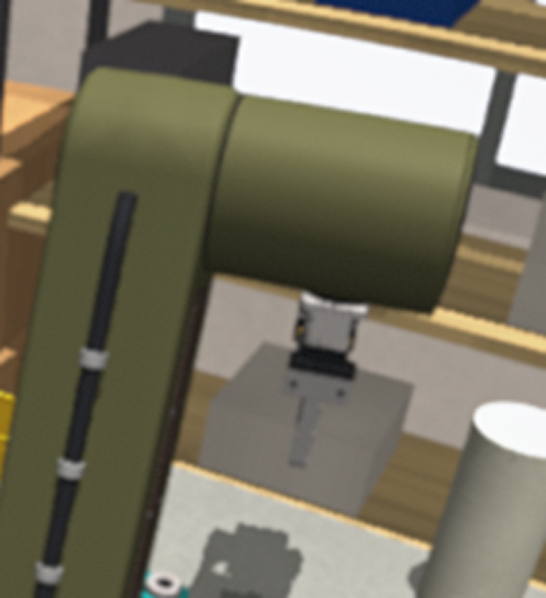

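```bash
cat > go.py <<'E'
import sys
from h import *
from scipy.spatial.transform import Rotation as Ro
# usage: go.py x y z yaw [tilt]
s=read_state(); a=[float(v) for v in sys.argv[1:]]
R=Ro.from_euler('xyz',s['eef_rot']); 
T=Ro.from_euler('xyz',[np.pi,0,a[3]])
if len(a)>4: T=T*Ro.from_rotvec([a[4],a[5],0])
np.set_printoptions(suppress=True,precision=3)
d=R.inv().apply(np.array(a[:3])-s['eef_pos'])/10; w=(R.inv()*T).as_rotvec()
print('shift cm',d,'rot',w,'| pos',s['eef_pos'],'rot',s['eef_rot'],'t',s['clock'],'F',s['wrist_force'],'gap',s['finger_gap'],'q',s['joints'])
E
python3 go.py 459 -132.5 150 -0.098
```

```text
shift cm [ 41.836 -31.906   5.531] rot [-0.001  0.     0.321] | pos [ 121.503 -536.181  204.946] rot [-3.141 -0.     0.223] t 0.1 F [0.212 0.183 0.098] gap 93.94015068483512 q [-1.415  0.3    1.521  0.     1.321 -0.067]
```

>>> servo_tool([
  [2.1,-1.6,0.3,0,0,0.016],
  [4.2,-3.2,0.6,0,0,0.032],
  [6.3,-4.8,0.8,0,0,0.048],
  [8.4,-6.4,1.1,0,0,0.064],
  [10.5,-8,1.4,0,0,0.08],
  [12.6,-9.6,1.7,0,0,0.096],
  [14.7,-11.2,1.9,0,0,0.112],
  [16.7,-12.8,2.2,0,0,0.128],
  [18.8,-14.4,2.5,0,0,0.144],
  [20.9,-16,2.8,0,0,0.16],
], gripper=9.4, grip_force=60)

```text
clock: 0.93
eef_pos: [290.5, -333.0, 177.2]
eef_rot: [-3.141, 0.0, 0.062]
wrist_force: [0.7, -0.8, 0.1]
finger_gap: 93.8
```

```bash
python3 go.py 459 -132.5 120 -0.098
```

```text
shift cm [ 18.055 -18.968   5.721] rot [-0.    0.    0.16] | pos [ 290.527 -332.996  177.19 ] rot [-3.141  0.     0.062] t 0.9333 F [ 0.729 -0.762  0.091] gap 93.83385018262162 q [-0.936  0.085  1.846  0.     1.211  0.573]
```

>>> servo_tool([
  [2,-2.1,0.5,0,0,0.02],
  [4,-4.2,1,0,0,0.04],
  [6,-6.3,1.5,0,0,0.06],
  [8,-8.4,2,0,0,0.08],
  [10,-10.5,2.6,0,0,0.1],
  [12,-12.6,3.2,0,0,0.12],
  [14,-14.7,3.8,0,0,0.14],
  [16,-16.8,4.5,0,0,0.15],
  [17.5,-18.4,5.3,0,0,0.16],
  [18.1,-19,5.7,0,0,0.16],
])

```text
clock: 1.77
eef_pos: [459.5, -131.1, 119.4]
eef_rot: [-3.141, 0.001, -0.096]
wrist_force: [-0.8, -0.2, -0.6]
finger_gap: 94.0
```

```bash
python3 go.py 459 -132.5 4 -0.098
python3 - <<'E'
from h import *
snap('side','side1.png');snap('top','top1.png')
E
```

```text
shift cm [-0.028  0.15  11.541] rot [-0.001  0.001  0.002] | pos [ 459.541 -131.115  119.411] rot [-3.141  0.001 -0.096] t 1.7667 F [-0.754 -0.247 -0.551] gap 94.04466424561782 q [-0.355  0.236  1.817  0.     1.09   1.312]
```

View pics/side1.png

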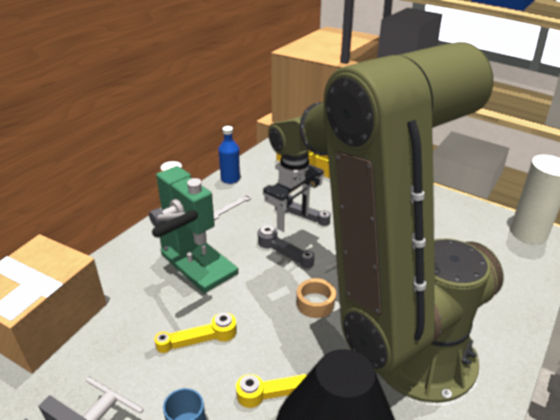

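The gripper hovers over the link's bar with fingers open, at about (290,195) in the side view. Descending.

>>> servo_tool([
  [0,0.1,1.5,0,0,0],
  [0,0.1,3.2,0,0,0],
  [0,0.1,5,0,0,0],
  [0,0.1,6.8,0,0,0],
  [0,0.1,8.4,0,0,0],
  [0,0.1,9.6,0,0,0],
  [0,0.1,10.5,0,0,0],
  [0,0.1,11.1,0,0,0],
  [0,0.1,11.4,0,0,0],
  [0,0.1,11.4,0,0,0],
])

```text
clock: 2.7
eef_pos: [458.4, -134.5, 6.4]
eef_rot: [-3.142, 0.0, -0.098]
wrist_force: [-1.0, -0.3, -0.2]
finger_gap: 94.1
```

>>> servo_tool([
  [0,0,0,0,0,0],
  [0,0,0,0,0,0],
  [0,0,0,0,0,0],
  [0,0,0,0,0,0],
  [0,0,0,0,0,0],
  [0,0,0,0,0,0],
  [0,0,0,0,0,0],
  [0,0,0,0,0,0],
  [0,0,0,0,0,0],
  [0,0,0,0,0,0],
], gripper=1, grip_force=60)

```text
clock: 3.53
eef_pos: [458.6, -134.1, 6.4]
eef_rot: [-3.141, 0.0, -0.097]
wrist_force: [-0.2, 2.3, 0.8]
finger_gap: 30.8
```

```bash
python3 go.py 459 -132.5 80 -0.098
```

```text
shift cm [ 0.023 -0.167 -7.357] rot [-0.     0.     0.001] | pos [ 458.599 -134.121    6.425] rot [-3.141  0.    -0.097] t 3.5333 F [-0.162  2.303  0.751] gap 30.780283161177017 q [-0.361  0.42   1.889  0.     0.833  1.307]
```

>>> servo_tool([
  [0,0,-0.3,0,0,0],
  [0,0,-0.8,0,0,0],
  [0,0,-1.5,0,0,0],
  [0,0,-2.4,0,0,0],
  [0,0,-3.4,0,0,0],
  [0,0,-4.4,0,0,0],
  [0,0,-5.4,0,0,0],
  [0,0,-6.3,0,0,0],
  [0,0,-7,0,0,0],
  [0,0,-7.2,0,0,0],
])

```text
clock: 4.37
eef_pos: [459.1, -134.4, 79.9]
eef_rot: [3.141, -0.002, -0.097]
wrist_force: [0.9, -0.7, -4.4]
finger_gap: 29.8
```

Run:
```python
from h import *
c=snap('side','side2.png')
cv2.imwrite('pics/side2c.png',cv2.resize(cv2.imread('pics/side2.png')[120:320,180:400],None,fx=2.6,fy=2.6,interpolation=2))
```

```text
(no output)
```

View pics/side2c.png

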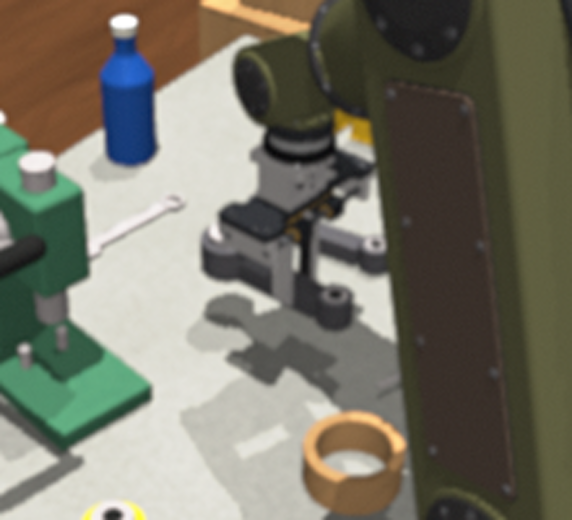

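The link is lifted and level in the crop, with its eye at left (220,245). Carrying it to in front of the press.

```bash
python3 go.py 470 49 80 0.03
```

```text
shift cm [ -0.685 -18.352  -0.056] rot [ 0.    -0.001 -0.127] | pos [ 459.014 -134.322   79.526] rot [ 3.141 -0.001 -0.097] t 4.4167 F [-0.284 -0.655 -4.476] gap 29.165032060859463 q [-0.361  0.293  1.851 -0.     0.996  1.307]
```

>>> servo_tool([
  [0,-0.5,0,0,0,0],
  [-0.1,-1.8,0,0,0,-0.01],
  [-0.2,-3.8,0,0,0,-0.02],
  [-0.3,-6.3,0,0,0,-0.04],
  [-0.4,-9,0,0,0,-0.06],
  [-0.5,-11.7,0,0,0,-0.08],
  [-0.6,-14.2,0,0,0,-0.1],
  [-0.7,-16.4,0,0,0,-0.115],
  [-0.7,-17.9,0,0,0,-0.125],
  [-0.7,-18.3,0,0,0,-0.127],
])

```text
clock: 5.25
eef_pos: [469.0, 50.8, 77.9]
eef_rot: [-3.141, 0.001, 0.032]
wrist_force: [0.3, -0.4, -4.3]
finger_gap: 29.6
```

```bash
python3 go.py 478 49 38 0.03;python3 - <<'E'
from h import *
c=snap('side','side3.png');c=snap('top','top3.png')
A=cv2.resize(cv2.imread('pics/side3.png')[140:320,130:330],None,fx=2,fy=2,interpolation=2)
B=cv2.resize(cv2.imread('pics/top3.png')[100:280,150:350],None,fx=2,fy=2,interpolation=2)
cv2.imwrite('pics/c3.png',np.hstack([A,B]))
E
```

```text
shift cm [0.899 0.212 3.984] rot [-0.     0.001  0.002] | pos [468.994  50.818  77.854] rot [-3.141  0.001  0.032] t 5.25 F [ 0.342 -0.358 -4.322] gap 29.579896714614836 q [0.03  0.284 1.868 0.    0.991 1.568]
```

View pics/c3.png

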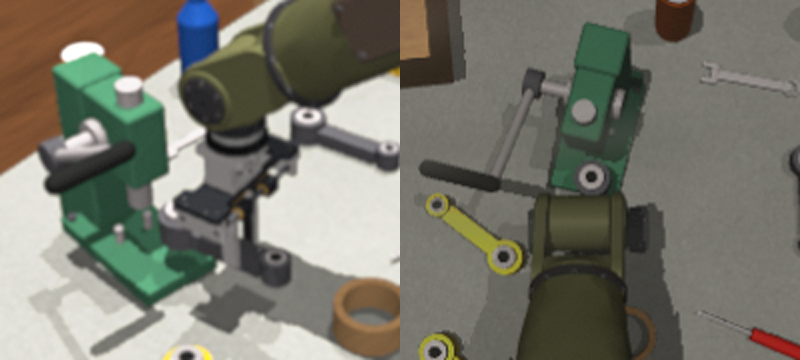

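Run:
```python
from meas import *
c=load('top3')
a,e=hole(c,246.3,188.8,6,90);print(a,e,onz(c,[a],121))
c=load('side3');print(c['pixels'].min(2)[240:255,215:230])
```

```text
(245.2037722269694, 187.91284942626953) (5.6, 5.7) [[562.8116875   53.87014571 121.        ]]
[[210 149  81  52  54  60  70  71  65  58  57  58  57  58  58]
 [225 158  77  45  50  56  62  71  70  62  58  58  57  58  58]
 [236 166  79  37  40  48  58  69  71  62  59  57  60  60  57]
 [237 168  84  47  39  37  44  52  58  54  57  57  57  59  57]
 [237 176 107  77  61  50  42  39  41  45  48  53  56  56  57]
 [240 202 150 117  94  80  68  56  49  42  39  44  46  51  55]
 [239 230 203 156 120 101  96  87  77  64  50  42  39  41  44]
 [226 235 223 174 128 106 104 108 103  93  78  63  49  40  37]
 [177 199 194 159 120  97  93 104 113 113 105  94  79  64  53]
 [132 145 145 132 114  95  85  98 114 118 117 113 104  95  89]
 [116 119 120 119 115 105  97 105 116 118 120 118 118 114 111]
 [121 119 118 120 119 117 113 115 119 118 120 118 120 119 119]
 [118 120 119 120 120 119 116 118 119 119 119 119 119 119 119]
 [100 104 108 110 112 111 108 108 112 116 117 118 119 120 118]
 [ 73  78  84  89  92  90  88  89  96 102 110 117 119 119 118]]
```

>>> servo_tool([
  [0.1,0,0.4,0,0,0],
  [0.2,0.1,1,0,0,0],
  [0.4,0.1,1.7,0,0,0],
  [0.5,0.1,2.4,0,0,0],
  [0.6,0.1,3,0,0,0],
  [0.7,0.1,3.5,0,0,0],
  [0.8,0.1,3.9,0,0,0],
  [0.9,0.1,4.2,0,0,0],
  [0.9,0.1,4.3,0,0,0],
  [0.9,0.1,4.3,0,0,0],
])

```text
clock: 6.18
eef_pos: [478.4, 47.9, 35.3]
eef_rot: [3.142, 0.0, 0.03]
wrist_force: [-1.2, -0.3, -3.8]
finger_gap: 29.6
```

```bash
python3 go.py 525 50.5 34 0.03;python3 - <<'E'
from h import *
c=snap('side','side4.png')
A=cv2.resize(cv2.imread('pics/side4.png')[140:320,130:330],None,fx=3,fy=3,interpolation=2)
cv2.imwrite('pics/c4.png',A)
E
```

```text
shift cm [ 4.662 -0.12   0.126] rot [ 0.  0. -0.] | pos [478.437  47.911  35.272] rot [3.142 0.    0.03 ] t 6.1833 F [-1.244 -0.318 -3.794] gap 29.612098431633893 q [ 0.024  0.373  1.869 -0.     0.9    1.565]
```

View pics/c4.png

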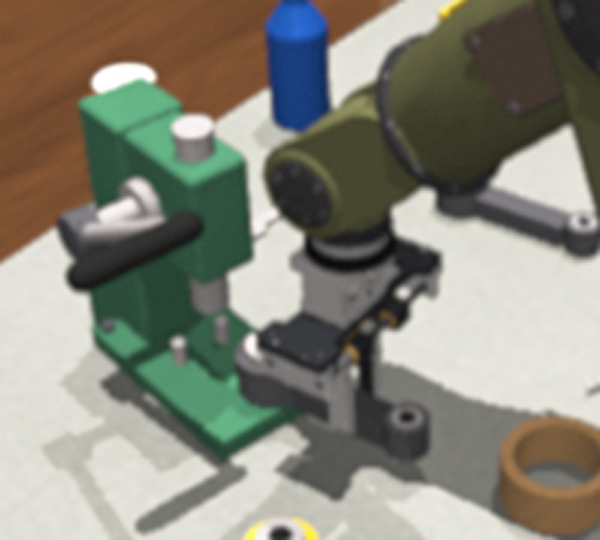

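The eye sits just above the bed and in front of the pins, with nothing touching. Sliding in.

>>> servo_tool([
  [0.2,0,0,0,0,0],
  [0.6,0,0,0,0,0],
  [1.2,0,0,0,0,0],
  [1.9,-0.1,0,0,0,0],
  [2.6,-0.1,0,0,0,0],
  [3.3,-0.1,0,0,0,0],
  [3.9,-0.1,0,0,0,0],
  [4.3,-0.1,0,0,0,0],
  [4.6,-0.1,0,0,0,0],
  [4.6,-0.1,0,0,0,0],
])

```text
clock: 7.07
eef_pos: [524.8, 50.3, 35.4]
eef_rot: [-3.142, -0.0, 0.03]
wrist_force: [-0.6, -0.2, -5.2]
finger_gap: 29.8
```

>>> servo_tool([
  [0,0,0.05,0,0,0],
  [0,0,0.1,0,0,0],
  [0,0,0.15,0,0,0],
  [0,0,0.2,0,0,0],
  [0,0,0.25,0,0,0],
  [0,0,0.3,0,0,0],
  [0,0,0.35,0,0,0],
  [0,0,0.35,0,0,0],
  [0,0,0.35,0,0,0],
  [0,0,0.35,0,0,0],
])

```text
clock: 7.9
eef_pos: [524.4, 50.3, 32.0]
eef_rot: [-3.142, 0.0, 0.03]
wrist_force: [-0.1, 0.1, -4.0]
finger_gap: 29.5
```

```bash
python3 go.py 538 50 31.4 0.03
```

```text
shift cm [1.359 0.067 0.056] rot [-0.  0. -0.] | pos [524.391  50.267  31.963] rot [-3.142  0.     0.03 ] t 7.9 F [-0.136  0.095 -4.04 ] gap 29.503906977496616 q [0.026 0.463 1.743 0.    0.936 1.567]
```

>>> servo_tool([
  [0.1,0,0.02,0,0,0],
  [0.2,0,0.04,0,0,0],
  [0.3,0,0.04,0,0,0],
  [0.4,0,0.04,0,0,0],
  [0.5,0,0.04,0,0,0],
  [0.6,0,0.04,0,0,0],
  [0.7,0,0.04,0,0,0],
  [0.8,0,0.04,0,0,0],
  [0.9,0,0.04,0,0,0],
  [1,0,0.04,0,0,0],
])

```text
clock: 8.73
eef_pos: [534.5, 50.6, 31.6]
eef_rot: [-3.142, 0.0, 0.03]
wrist_force: [-0.8, -0.7, -3.0]
finger_gap: 29.5
```

```bash
python3 go.py 538 50 31.4 0.03
```

```text
shift cm [0.349 0.066 0.015] rot [-0.  0. -0.] | pos [534.49   50.56   31.555] rot [-3.142  0.     0.03 ] t 8.7333 F [-0.765 -0.652 -2.985] gap 29.520870340078844 q [0.026 0.482 1.714 0.    0.946 1.567]
```

>>> servo_tool([
  [0.04,0,0,0,0,0],
  [0.08,0,0,0,0,0],
  [0.12,0,0,0,0,0],
  [0.16,0,0,0,0,0],
  [0.2,0,0,0,0,0],
  [0.24,0,0,0,0,0],
  [0.28,0,0,0,0,0],
  [0.32,0,0,0,0,0],
  [0.32,0,0,0,0,0],
  [0.32,0,0,0,0,0],
])

```text
clock: 9.57
eef_pos: [536.4, 50.7, 31.5]
eef_rot: [-3.142, 0.003, 0.03]
wrist_force: [-11.0, 0.1, 4.4]
finger_gap: 29.1
```

```bash
python3 go.py 538 50 31.4 0.03
```

```text
shift cm [0.153 0.077 0.005] rot [-0.     0.003 -0.   ] | pos [536.448  50.723  31.459] rot [-3.142  0.003  0.03 ] t 9.5667 F [-10.974   0.118   4.409] gap 29.118445750589984 q [0.026 0.487 1.706 0.    0.952 1.567]
```

Pushed home: 11 N mostly along −x with about 0 in y, so both pins share the load. Opening slightly and checking.

>>> servo_tool([
  [-0.1,0,0,0,0,0],
  [-0.1,0,0,0,0,0],
  [-0.1,0,0,0,0,0],
  [-0.1,0,0,0,0,0],
  [-0.1,0,0,0,0,0],
  [-0.1,0,0,0,0,0],
  [-0.1,0,0,0,0,0],
  [-0.1,0,0,0,0,0],
  [-0.1,0,0,0,0,0],
  [-0.1,0,0,0,0,0],
], gripper=5.5)

```text
clock: 10.4
eef_pos: [536.6, 50.6, 31.6]
eef_rot: [-3.142, -0.0, 0.03]
wrist_force: [0.5, -0.8, 0.6]
finger_gap: 55.1
```

```bash
python3 go.py 538 50 131.4 0.03;python3 - <<'E'
from h import *
c=snap('side','side5.png')
A=cv2.resize(cv2.imread('pics/side5.png')[140:320,130:330],None,fx=3,fy=3,interpolation=2)
cv2.imwrite('pics/c5.png',A)
E
```

```text
shift cm [ 0.137  0.068 -9.984] rot [-0. -0. -0.] | pos [536.62   50.643  31.558] rot [-3.142 -0.     0.03 ] t 10.4 F [ 0.517 -0.788  0.631] gap 55.11324252234747 q [0.026 0.486 1.708 0.    0.948 1.567]
```

View pics/c5.png

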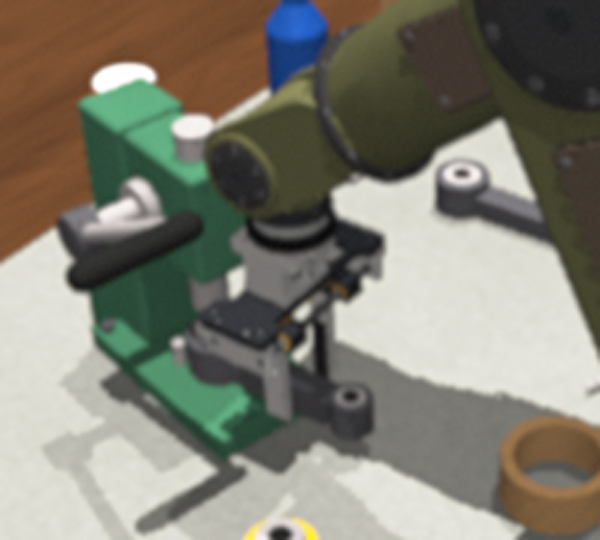

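>>> servo_tool([
  [0,0,-0.5,0,0,0],
  [-0.2,0,-1.2,0,0,0],
  [-0.6,0,-2.2,0,0,0],
  [-1.2,0,-3.4,0,0,0],
  [-2,0,-4.8,0,0,0],
  [-3,0,-6.2,0,0,0],
  [-4,0,-7.6,0,0,0],
  [-5,0,-9,0,0,0],
  [-5.8,0,-10.2,0,0,0],
  [-6,0,-11,0,0,0],
])

```text
clock: 11.28
eef_pos: [476.0, 48.9, 143.7]
eef_rot: [3.142, -0.002, 0.03]
wrist_force: [0.1, 0.1, -0.3]
finger_gap: 55.1
```

>>> servo_tool([
  [-1,0.5,-1,0,0,0],
  [-2,1,-2.5,0,0,0],
  [-3.5,2,-4.5,0,0,0],
  [-5,3,-7,0,0,0],
  [-6.5,4,-9.5,0,0,0],
  [-8,5,-12,0,0,0],
  [-9.5,6,-14.5,0,0,0],
  [-11,7,-17,0,0,0],
  [-12,7.5,-19,0,0,0],
  [-12,8,-20,0,0,0],
], gripper=0)

```text
clock: 12.12
eef_pos: [358.2, -35.1, 344.7]
eef_rot: [3.141, -0.005, 0.029]
wrist_force: [0.4, 0.0, 0.2]
finger_gap: 0.6
```

```bash
python3 go.py 538 50 131.4 0.03;python3 - <<'E'
from h import *
for n in('side','top'): snap(n,n+'6.png')
A=cv2.resize(cv2.imread('pics/side6.png')[140:320,130:330],None,fx=2,fy=2,interpolation=2)
B=cv2.resize(cv2.imread('pics/top6.png')[100:280,150:350],None,fx=2,fy=2,interpolation=2)
cv2.imwrite('pics/c6.png',np.hstack([A,B]))
E
```

```text
shift cm [18.119 -8.005 21.407] rot [ 0.001 -0.005 -0.001] | pos [358.244 -35.118 344.721] rot [ 3.141 -0.005  0.029] t 12.1167 F [0.387 0.013 0.248] gap 0.628961190248289 q [-0.2   -0.219  1.743  0.     1.613  1.342]
```

View pics/c6.png

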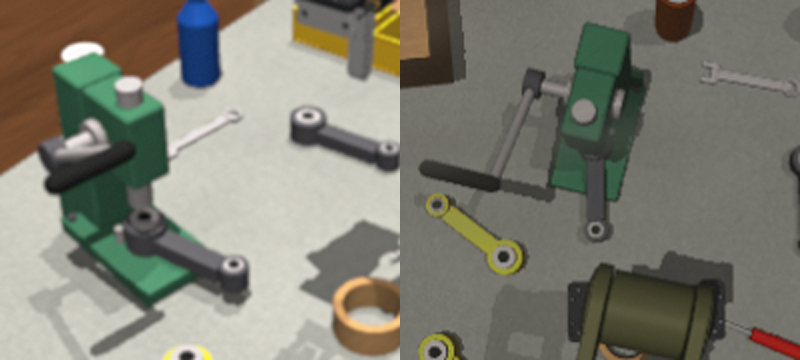

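Run:
```python
from meas import *
np.set_printoptions(suppress=True,precision=1)
t=load('top6');s=load('side6')
A=cv2.imread('pics/side6.png')[215:275,175:255]
cv2.imwrite('pics/c7.png',cv2.convertScaleAbs(cv2.resize(A,None,fx=9,fy=9,interpolation=2),alpha=1.5))
b,e=hole(s,246.5,272,6,110);print(b,e,onz(s,[b],59))
a,e=hole(t,248,214.5,6,90);print(a,e,onz(t,[a],59),tri(t,a,s,b))
print(proj(s,[[633,54,74.],[633,54,100],[633,54,65]]))
```

```text
(246.40887260437012, 271.56602160135907) (2.7, 3.7) [[485.3  48.6  59. ]]
(247.44781176249185, 214.36786524454752) (4.2, 4.3) [[482.4  48.9  59. ]] (array([483.2,  49.4,  60.6]), np.float64(2.2630838001504197))
[[201.8 247.6]
 [201.  240.1]
 [202.1 250.1]]
```

View pics/c7.png

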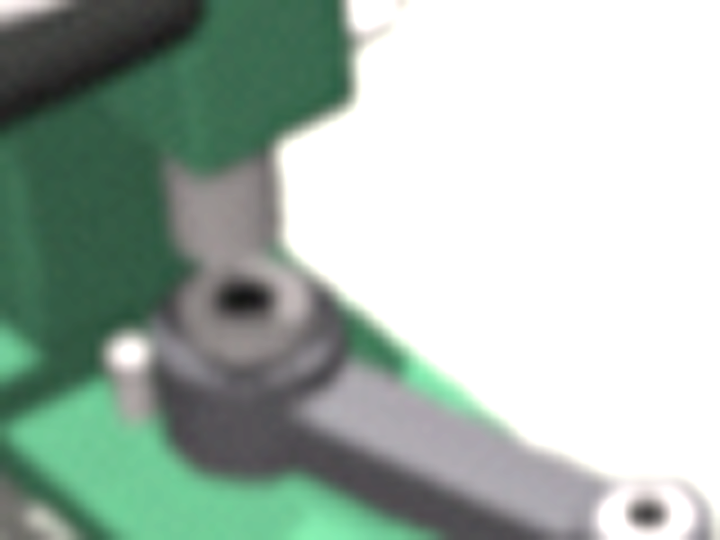

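The crop shows the link flat on the bed. Its hole is at full-image (201.7,247.5), and the ram axis at bushing height projects to (201.8,247.6). The small end triangulates to z≈60 (59 expected). Next, the lever.

```bash
python3 go.py 537.5 226 345 1.336
```

```text
shift cm [ 18.541 -25.592  -0.175] rot [ 0.003 -0.002 -1.307] | pos [359.573 -35.178 342.861] rot [ 3.141 -0.003  0.029] t 12.2167 F [ 0.979 -0.723 -0.901] gap 0.32061243787367555 q [-0.199 -0.214  1.743  0.     1.609  1.343]
```

>>> servo_tool([
  [0.5,-0.7,-0.1,0,0,-0.05],
  [1.5,-2.1,-0.2,0,0,-0.15],
  [2.7,-3.7,-0.3,0,0,-0.25],
  [4,-5.5,-0.4,0,0,-0.35],
  [5.5,-7.5,-0.6,0,0,-0.45],
  [7,-9.5,-0.6,0,0,-0.55],
  [8.5,-11.5,-0.7,0,0,-0.65],
  [9.5,-13,-0.7,0,0,-0.75],
  [10,-14,-0.7,0,0,-0.85],
  [10,-14.4,-0.7,0,0,-0.9],
])

```text
clock: 13.05
eef_pos: [455.5, 114.1, 346.0]
eef_rot: [-3.139, 0.003, 0.937]
wrist_force: [-0.6, 0.1, 0.3]
finger_gap: 0.3
```

```bash
python3 go.py 537.5 226 345 1.336
```

```text
shift cm [13.873 -0.019  0.06 ] rot [-0.003  0.002 -0.399] | pos [455.513 114.095 345.955] rot [-3.139  0.003  0.937] t 13.05 F [-0.636  0.086  0.331] gap 0.2626874847575106 q [0.167 0.049 1.494 0.    1.603 0.801]
```

>>> servo_tool([
  [0.6,0,0,0,0,-0.03],
  [1.8,0,0,0,0,-0.08],
  [3.5,0,0,0,0,-0.13],
  [5.5,0,0,0,0,-0.18],
  [7.5,0,0,0,0,-0.23],
  [9.5,0,0,0,0,-0.28],
  [11.3,0,0,0,0,-0.33],
  [12.8,0,0,0,0,-0.37],
  [13.7,0,0,0,0,-0.4],
  [13.9,0,0,0,0,-0.4],
])

```text
clock: 13.88
eef_pos: [538.4, 224.7, 346.8]
eef_rot: [-3.14, 0.001, 1.332]
wrist_force: [0.8, -0.9, -0.4]
finger_gap: 0.2
```

```bash
python3 go.py 537.5 226 312 1.336;python3 - <<'E'
from h import *
for n in('side','top'): snap(n,n+'8.png')
A=cv2.resize(cv2.imread('pics/side8.png')[120:300,100:300],None,fx=2,fy=2,interpolation=2)
B=cv2.resize(cv2.imread('pics/top8.png')[100:280,110:310],None,fx=2,fy=2,interpolation=2)
cv2.imwrite('pics/c8.png',np.hstack([A,B]))
E
```

```text
shift cm [ 0.111 -0.108  3.482] rot [-0.002  0.001 -0.004] | pos [538.358 224.691 346.817] rot [-3.14   0.001  1.332] t 13.8833 F [ 0.796 -0.883 -0.372] gap 0.19084096715583415 q [0.333 0.32  1.174 0.    1.65  0.572]
```

View pics/c8.png

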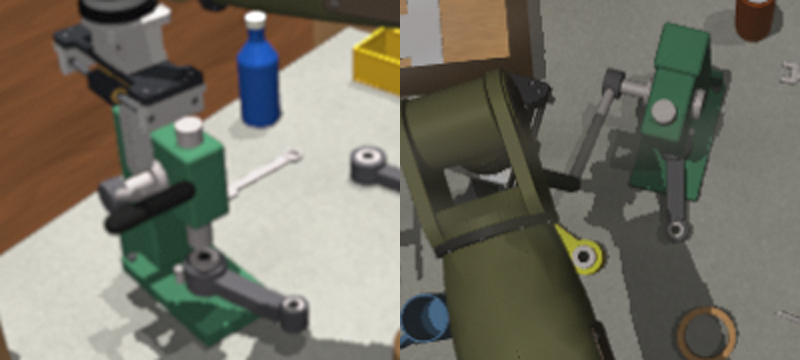

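Run:
```python
from meas import *
np.set_printoptions(suppress=True,precision=1)
s=load('side8');t=load('top8')
p=read_state()['eef_pos'];print((proj(s,[p,p+[0,0,60],p+[0,0,-46.8],[536.3,221,300]])-[100,120])*4)
A=cv2.imread('pics/side8.png')[120:260,100:240]
cv2.imwrite('pics/c9.png',cv2.resize(A,None,fx=4,fy=4,interpolation=2))
```

```text
[[285.8 340.2]
 [272.  242.5]
 [296.1 412.1]
 [301.8 412. ]]
```

View pics/c9.png

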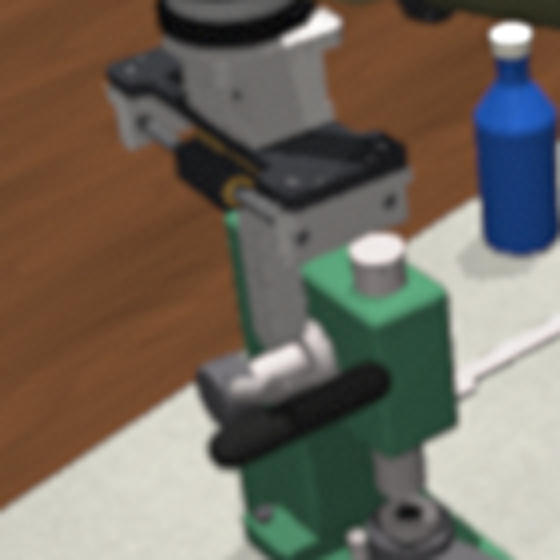

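>>> servo_tool([
  [0,-0.1,0.5,0,0,0],
  [0,-0.1,1,0,0,0],
  [0,-0.1,1.6,0,0,0],
  [0,-0.1,2.2,0,0,0],
  [0,-0.1,2.6,0,0,0],
  [0,-0.1,2.9,0,0,0],
  [0,-0.1,3.1,0,0,0],
  [0,-0.1,3.3,0,0,0],
  [0,-0.15,3.5,0,0,0],
  [0,-0.2,3.7,0,0,0],
])

```text
clock: 14.82
eef_pos: [535.9, 224.2, 311.6]
eef_rot: [3.141, -0.0, 1.33]
wrist_force: [-4.5, 0.4, 6.2]
finger_gap: 0.4
```

```bash
cat > pr.py <<'E'
from h import *
s=read_state();p=s['eef_pos'];y=-0.235
X=np.array([np.cos(y),np.sin(y)]);Y=np.array([-np.sin(y),np.cos(y)]);d=p[:2]-[633,54]
print('press x,y',np.round([d@X,d@Y],1),'z',p[2].round(1),'th from z',np.round(np.pi/6-np.arcsin(np.clip((p[2]-212)/200,-1,1)),3),'F',s['wrist_force'].round(1),'t',s['clock'],'q',s['joints'].round(2))
E
python3 pr.py
```

```text
press x,y [-134.1  142.9] z 311.6 th from z 0.002 F [-4.5  0.4  6.2] t 14.8167 q [0.33 0.32 1.26 0.   1.57 0.57]
```

>>> servo_tool([
  [0,-0.3,0.5,0,0,0],
  [0,-0.5,1.1,0,0,0],
  [0,-0.8,1.6,0,0,0],
  [0,-1,2.2,0,0,0],
  [0,-1.3,2.7,0,0,0],
  [0,-1.5,3.3,0,0,0],
  [0,-1.7,3.8,0,0,0],
  [0,-1.9,4.4,0,0,0],
  [0,-2,5,0,0,0],
  [0,-2.2,5.6,0,0,0],
])

```text
clock: 15.65
eef_pos: [514.2, 229.7, 256.2]
eef_rot: [3.141, -0.001, 1.33]
wrist_force: [-4.1, 0.3, 6.3]
finger_gap: 0.0
```

```bash
python3 pr.py
python3 - <<'E'
from h import *
for n in('side',): snap(n,n+'10.png')
A=cv2.imread('pics/side10.png')[120:280,90:250]
cv2.imwrite('pics/c10.png',cv2.resize(A,None,fx=3,fy=3,interpolation=2))
E
```

```text
press x,y [-156.5  143.2] z 256.2 th from z 0.301 F [-4.1  0.3  6.3] t 15.65 q [0.35 0.3  1.41 0.   1.44 0.6 ]
```

View pics/c10.png

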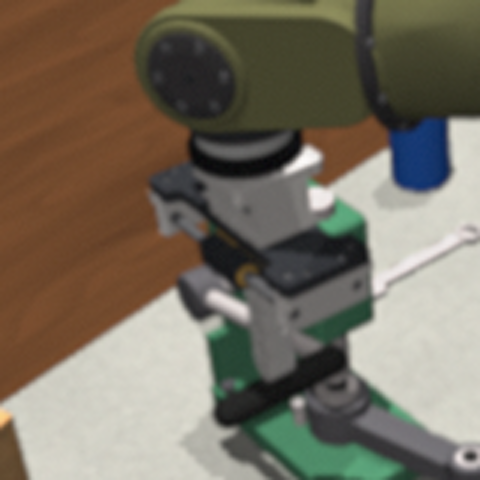

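Contact is about 6 N upward and the height matches the lever arc, at θ≈0.30. Continuing along it.

>>> servo_tool([
  [0,-0.2,0.6,0,0,0],
  [0,-0.3,1.2,0,0,0],
  [0,-0.4,1.8,0,0,0],
  [0,-0.45,2.4,0,0,0],
  [0,-0.5,3,0,0,0],
  [0,-0.6,3.6,0,0,0],
  [0,-0.6,4.2,0,0,0],
  [0,-0.6,4.8,0,0,0],
  [0,-0.6,5.4,0,0,0],
  [0,-0.6,6,0,0,0],
])

```text
clock: 16.53
eef_pos: [508.5, 231.2, 196.1]
eef_rot: [-3.142, -0.001, 1.33]
wrist_force: [-4.5, 1.5, 7.3]
finger_gap: 0.5
```

```bash
python3 pr.py
```

```text
press x,y [-162.3  143.3] z 196.1 th from z 0.603 F [-4.5  1.5  7.3] t 16.5333 q [0.36 0.33 1.51 0.   1.31 0.6 ]
```

>>> servo_tool([
  [0,0,0.4,0,0,0],
  [0,0,0.8,0,0,0],
  [0,0,1.2,0,0,0],
  [0,0.1,1.6,0,0,0],
  [0,0.1,2,0,0,0],
  [0,0.2,2.4,0,0,0],
  [0,0.2,2.8,0,0,0],
  [0,0.3,3.2,0,0,0],
  [0,0.4,3.6,0,0,0],
  [0,0.4,4,0,0,0],
])

```text
clock: 17.37
eef_pos: [513.0, 230.2, 156.8]
eef_rot: [3.14, -0.001, 1.33]
wrist_force: [-1.1, -0.3, 12.4]
finger_gap: 0.4
```

```bash
python3 pr.py
```

```text
press x,y [-157.7  143.4] z 156.8 th from z 0.803 F [-1.1 -0.3 12.4] t 17.3667 q [0.36 0.37 1.55 0.   1.22 0.6 ]
```

>>> servo_tool([
  [0,0.05,0.2,0,0,0],
  [0,0.1,0.4,0,0,0],
  [0,0.1,0.6,0,0,0],
  [0,0.2,0.8,0,0,0],
  [0,0.2,1,0,0,0],
  [0,0.3,1.2,0,0,0],
  [0,0.3,1.3,0,0,0],
  [0,0.4,1.4,0,0,0],
  [0,0.4,1.5,0,0,0],
  [0,0.4,1.5,0,0,0],
])

```text
clock: 18.2
eef_pos: [516.8, 229.4, 142.6]
eef_rot: [3.14, -0.002, 1.33]
wrist_force: [-9.3, -0.8, 18.7]
finger_gap: 0.5
```

```bash
python3 pr.py
python3 - <<'E'
from h import *
for n in('side',): snap(n,n+'11.png')
A=cv2.imread('pics/side11.png')[150:280,130:260]
cv2.imwrite('pics/c11.png',cv2.resize(A,None,fx=4,fy=4,interpolation=2))
E
```

```text
press x,y [-153.8  143.5] z 142.6 th from z 0.878 F [-9.3 -0.8 18.7] t 18.2 q [0.35 0.39 1.55 0.   1.2  0.59]
```

View pics/c11.png

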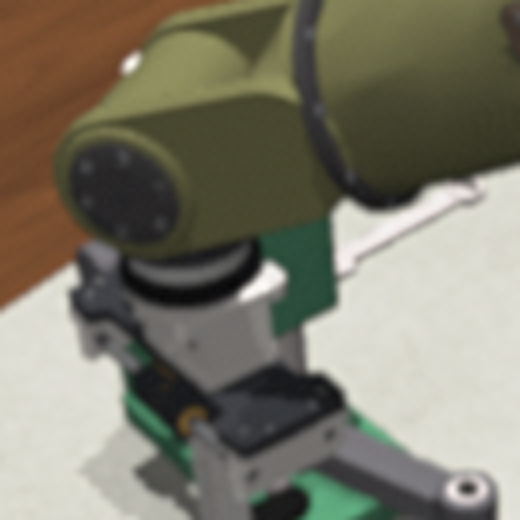

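>>> servo_tool([
  [0,0,0.05,0,0,0],
  [0,0,0.1,0,0,0],
  [0,0,0.15,0,0,0],
  [0,0,0.2,0,0,0],
  [0,0,0.25,0,0,0],
  [0,0,0.25,0,0,0],
  [0,0,0.25,0,0,0],
  [0,0,0.25,0,0,0],
  [0,0,0.25,0,0,0],
  [0,0,0.25,0,0,0],
])

```text
clock: 19.08
eef_pos: [517.2, 229.3, 141.2]
eef_rot: [3.139, -0.002, 1.33]
wrist_force: [-10.4, -2.4, 26.6]
finger_gap: 0.6
```

```bash
python3 pr.py
```

```text
press x,y [-153.5  143.6] z 141.2 th from z 0.885 F [-10.4  -2.4  26.6] t 19.0833 q [0.35 0.39 1.55 0.   1.19 0.59]
```

Force has risen to 27 N at θ≈0.885, so the bushing is flush. Easing back up along the arc.

>>> servo_tool([
  [0,0,-0.2,0,0,0],
  [0,-0.1,-0.6,0,0,0],
  [0,-0.3,-1.1,0,0,0],
  [0,-0.4,-1.6,0,0,0],
  [0,-0.5,-2.2,0,0,0],
  [0,-0.6,-2.8,0,0,0],
  [0,-0.7,-3.4,0,0,0],
  [0,-0.8,-4,0,0,0],
  [0,-0.8,-4.6,0,0,0],
  [0,-0.9,-5.2,0,0,0],
])

```text
clock: 19.92
eef_pos: [508.4, 231.2, 191.3]
eef_rot: [3.14, -0.001, 1.33]
wrist_force: [2.9, 0.4, 5.2]
finger_gap: 0.2
```

```bash
python3 pr.py
```

```text
press x,y [-162.5  143.3] z 191.3 th from z 0.627 F [2.9 0.4 5.2] t 19.9167 q [ 0.36  0.33  1.52 -0.    1.29  0.6 ]
```

>>> servo_tool([
  [0,0,-0.6,0,0,0],
  [0,0,-1.2,0,0,0],
  [0,0,-1.8,0,0,0],
  [0,0,-2.4,0,0,0],
  [0,0,-3,0,0,0],
  [0,0.1,-3.6,0,0,0],
  [0,0.2,-4.2,0,0,0],
  [0,0.3,-4.8,0,0,0],
  [0,0.4,-5.4,0,0,0],
  [0,0.5,-6,0,0,0],
])

```text
clock: 20.75
eef_pos: [512.8, 229.7, 250.5]
eef_rot: [3.142, 0.0, 1.33]
wrist_force: [1.5, 0.4, 3.4]
finger_gap: 0.5
```

```bash
python3 pr.py
```

```text
press x,y [-157.8  142.9] z 250.5 th from z 0.33 F [1.5 0.4 3.4] t 20.75 q [ 0.36  0.3   1.42 -0.    1.42  0.6 ]
```

>>> servo_tool([
  [0,0.1,-0.6,0,0,0],
  [0,0.3,-1.2,0,0,0],
  [0,0.4,-1.7,0,0,0],
  [0,0.6,-2.3,0,0,0],
  [0,0.8,-2.9,0,0,0],
  [0,1,-3.4,0,0,0],
  [0,1.2,-4,0,0,0],
  [0,1.5,-4.5,0,0,0],
  [0,1.7,-4.9,0,0,0],
  [0,1.8,-5.2,0,0,0],
])

```text
clock: 21.58
eef_pos: [530.4, 225.5, 302.5]
eef_rot: [3.141, -0.0, 1.33]
wrist_force: [1.6, 0.0, 1.4]
finger_gap: 0.5
```

```bash
python3 pr.py
```

```text
press x,y [-139.7  142.9] z 302.5 th from z 0.054 F [1.6 0.  1.4] t 21.5833 q [ 0.34  0.31  1.29 -0.    1.55  0.58]
```

>>> servo_tool([
  [0,0.1,-0.2,0,0,0],
  [0,0.2,-0.4,0,0,0],
  [0,0.3,-0.6,0,0,0],
  [0,0.4,-0.8,0,0,0],
  [0,0.5,-1,0,0,0],
  [0,0.5,-1.1,0,0,0],
  [0,0.5,-1.2,0,0,0],
  [0,0.5,-1.4,0,0,0],
  [0,0.5,-1.7,0,0,0],
  [0,0.5,-2,0,0,0],
])

```text
clock: 22.42
eef_pos: [534.8, 224.4, 322.2]
eef_rot: [-3.141, 0.0, 1.33]
wrist_force: [1.1, 0.1, 0.0]
finger_gap: 0.4
```

>>> servo_tool([
  [0,0,-0.5,0,0,0],
  [0,0,-1.2,0,0,0],
  [0,-0.3,-2,0,0,0],
  [0,-1,-3,0,0,0],
  [0,-2,-3.5,0,0,0],
  [0,-3,-4,0,0,0],
  [0,-4.5,-4.5,0,0,0],
  [0,-6,-5,0,0,0],
  [0,-7.5,-5,0,0,0],
  [0,-9,-5,0,0,0],
])

```text
clock: 23.25
eef_pos: [445.9, 246.1, 372.7]
eef_rot: [3.141, -0.001, 1.33]
wrist_force: [-0.1, -0.1, -1.5]
finger_gap: 0.3
```

```bash
python3 pr.py
python3 - <<'E'
from h import *
for n in('side','top'): snap(n,n+'12.png')
A=cv2.resize(cv2.imread('pics/side12.png')[150:290,130:330],None,fx=2,fy=2,interpolation=2)
B=cv2.resize(cv2.imread('pics/top12.png')[100:240,130:330],None,fx=2,fy=2,interpolation=2)
C=cv2.resize(cv2.imread('pics/side12.png')[230:280,180:250],None,fx=5.5,fy=5.5,interpolation=2)
o=np.zeros((600,800,3),np.uint8);o[:280]=np.hstack([A,B]);o[290:290+C.shape[0],:C.shape[1]]=C;cv2.imwrite('pics/c12.png',o)
E
```

```text
press x,y [-226.7  143.3] z 372.7 th from z -0.409 F [-0.1 -0.1 -1.5] t 23.25 q [0.43 0.14 1.34 0.   1.67 0.67]
```

View pics/c12.png

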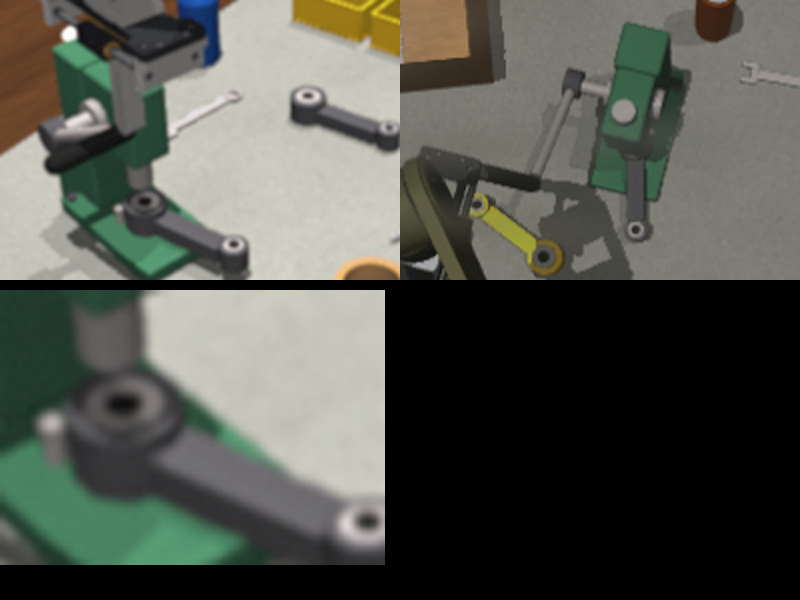

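The crop shows the bush level with the eye rim. Its hole is now at (202.1,250), and a flush bush projects to (202.1,250.1). One last check: lever and finished link against the early pictures.

Run:
```python
from meas import *
a=load('side0');b=load('side12')
for c in(a,b):
    m=(c['pixels'].max(2)<45).astype(np.uint8);m2=np.zeros_like(m);m2[205:242,148:205]=m[205:242,148:205]
    q=max(cv2.findContours(m2,0,2)[0],key=cv2.contourArea);print('grip',cv2.boundingRect(q),cv2.minAreaRect(q)[0])
    for p in((284,198),(325,214)): print('fin',np.round(hole(c,*p,5,130)[0],2))
a=load('side6')
print('small end before/after',[np.round(hole(c,246.4,271.6,6,110)[0],2) for c in(a,b)])
s=read_state();print(s['clock'],s['wrist_force'])
```

```text
grip (153, 212, 45, 25) (175.14276123046875, 224.08689880371094)
fin [283.49 197.36]
fin [324.23 213.45]
grip (153, 213, 44, 24) (174.18482971191406, 224.11184692382812)
fin [283.51 197.36]
fin [324.22 213.43]
small end before/after [array([246.41, 271.57]), array([246.48, 271.77])]
23.35 [ 0.29502732 -0.67262399 -0.14428099]
```

```bash
python3 -c "
from cell import sign_off;print(sign_off())"
```

```text
the job is handed in; nothing more can be done
None
```

I moved the link with the proud bushing onto the press bed and pressed its bushing flush. I then eased the lever back up and handed the job in at about 23 s; sign-off gives no verdict.

- **Placing:** I gripped the link by its bar, pushed the eye against both stop pins (11 N at contact), opened the fingers and backed off. The bushing's hole then appeared where the ram axis should be, within about 0.2 px. One side-view estimate from the pins put the eye up to about 3 mm short, inside the 8 mm limit.
- **Pressing:** I pushed the lever down to about 0.885 rad, read from the fingertip height. The upward force on the fingers climbed from 12 N to 27 N, as expected once the bushing is flush. I eased the lever up at about 0.4 rad/s, with the fingers in contact until it reached its rest.
- **Last checks:**
  - The bushing looks level with the eye, and its hole sits where a flush bush should.
  - The pressed link's small end moved about 0.2 px during pressing.
  - The lever grip is back within about 1 px of its starting picture; the gripper was partly in view there.
  - The finished link has not moved (under 0.1 px).
  - The arm is clear of everything, with wrist force near zero.

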